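# Hook the drain rack into the draining tray

## Robot

A 6-joint arm with a two-finger parallel gripper is mounted at the origin on a cart in front of the work surface, level with it; the furniture and walls round the work are solid. World frame = base frame: x ahead of the robot, y to its left, z up, the work surface at z = 0. Lengths are in m, angles in rad, forces in N, time in s.
With the tool pointing down it reaches from about 0.3 to 0.875 m from the base axis. Payload 6.4 kg.
Tool frame: the origin (TCP) lies midway between the tips of the shut fingers; the grasp point (between the pads) lies pinch_z behind it (pinch_z is the distance from the TCP to the grasp point, in m); z points along the fingers, y is the line along which they close (so a half turn about z gives the same grasp; the last joint's range is limited). The gripper opens to 88 mm and grips with 3 to 60 N. Pads are 18 mm wide; open, the fingers measure 123 mm over their backs; the gripper's body (75 mm by 187 mm) begins 45 mm behind the grasp point.
Start: joints at [1.086, 0.181, 1.607, -0, 1.354, -0.206], TCP at [0.158, 0.553, 0.212] pointing down, gripper open.
Joint ranges: [-2.99, 2.99], [-0.89, 2.07], [0.3, 2.58], [-1.14, 4.28], [0, 2.63], [-3.12, 3.12]. Speed limits (rad/s): [2.57, 2.57, 3.01, 3.14, 3.14, 3.14].

## Interface

Orientations are given as [roll, pitch, yaw] about the fixed x, y, z axes, in that order (R = Rz(yaw) Ry(pitch) Rx(roll)).
In Python, from bench import move_pose, move_straight, movej, release, close, dwell, ik, get_image, MotionError, close_job, cut_out, mark_of, current_time, current_q, current_qvel, current_joint_efforts, current_tool_pos, current_eef_rot, current_contact_force, current_moment, current_opening, current_grip_force, pinch_z gives the robot as it stands. Calls block until the motion is done:
- move_pose(position, orientation): joint-space move of the TCP to a pose.
- move_straight(position, rate=0.15, ori=None): straight line of the TCP; ori=None keeps the orientation; rate is the mean speed in m/s.
- movej(angles): joint-space move.
- release() and close(newtons=None): open the fingers fully, or close them until they stop; newtons is the grip in N (None keeps the last).
- dwell(seconds).
- ik(position, orientation): joint angles nearest the present ones, or None.
- get_image(name): name is "side" or "top"; returns a dict with "pixels" (400x640x3 uint8, red, green, blue), "fx", "fy", "cx", "cy" (pixels), "view" (4x4, takes a point from world to camera coordinates). Camera axes: x right, y down, z forward; pixel columns grow to the right and rows downward; lengths in m; the calibration is good to about 2 mm. A picture is of the moment at which its call begins. There is no depth.
A pose or a line that the arm cannot do raises MotionError and nothing moves.
- close_job(): hands the job in; it is judged then, once.
Trained networks look in a picture, given as the dict that the camera call returned (one of the last four; its "shot" number tells which), for a name from the list of things; names that differ only in an ending like _2 or _b are one class to them, and where a whole thing is asked for, a point or a joint stands for the part that bears it (a point fixed in the world has none). Each returns a list of dicts, best first, with "p" (0 to 1); they miss things now and then, are a little off and sometimes report something else, mostly with a low value. They report only what shows in the picture. A call takes as long as a camera call.
- cut_out(query, picture): "pixels" (400x640 bool, what is visible of it) and "extent" ([left, top, width, height] in pixels, round what is visible of it).
- mark_of(query, picture): "xy" ([column, row] in pixels: a listed point, or the origin of a listed thing).
Readings, each from a call of its own:
- current_time(): time.
- current_q(): joint angles.
- current_qvel(): joint speeds.
- current_joint_efforts(): joint torques, N m.
- current_tool_pos(): TCP position.
- current_eef_rot(): TCP orientation.
- current_contact_force(): force on the tool from outside, world axes, zero at the start.
- current_moment(): the same for the moment, N m.
- current_opening(): finger opening in m.
- current_grip_force(): force on a finger pad.
Only numpy, scipy, OpenCV 4.12 (cv2) and the standard library are available. Lean on these libraries where they do the work, as an engineer would, in place of code of your own. Each camera call takes 0.05 s, during which the arm holds its last target. There are 200 camera calls.

## Task

Put the slatted wooden rack into the white draining tray: hold it tilted, hook its low end under the lip along the back of the tray, then swing the other end down until the rack lies flat on the tray's ribs, and let go. Leave the solid wooden cover where it lies.

Things in the scene. Friction and masses are not known exactly. Their poses are not given: they have to be found in the camera images.
- rack: Slatted wooden rack, 150 (x) x 110 (y) x 8 mm, gaps between its slats, 0.3 kg, lying left or right of the tray. Bridge handle on its middle: bar 80 mm long along y, 14 mm thick, 48 to 72 mm above the rack's underside, on two posts with 52 mm between them. The same turned half round: either 110 mm wide end (at x = -75 or +75) may go under the lip. Origin: centre of the underside; z up.
- rack_end1 (a point): Middle of the lower edge of the rack's +x end: 75 mm from its origin along +x, on the underside.
- rack_end2 (a point): Middle of the lower edge of the rack's -x end: 75 mm from its origin along -x, on the underside.
- tray: White open tray, fixed, 186 (x) x 166 (y) mm outside, 170 x 150 inside. Origin: centre of its underside, on the worktop; z up; x points to its back (lip side, away from the robot, yaw within 0.3 rad). Ribs on its floor, tops at z = 10 mm, carry the rack. Front and side walls reach z = 30 mm, the back wall z = 42. Flat inside, the rack has 20 mm play along x, 40 mm along y.
- tray_lip (a point): Middle of the lip's lower front edge: tray x = 53, y = 0, z = 36 mm. The lip is a 6 mm thick shelf over the tray's full width, from here back to the back wall's inside at x = 85: the slot under it is 32 mm deep and 26 mm high above the ribs. A level rack cannot pass between front wall and lip; one tilted about 18 degrees, low end near the ribs, can. Axes as the tray's.
- cover: Solid wooden board, not to be moved: outline (150 x 110 x 8 mm) and handle like the rack's, but without gaps; 0.4 kg, loose on the other side of the tray. Origin: centre of its underside; z up.

How it is judged:
By the outcome, as a careful person would: the job done as asked, in the order asked, and still so for the second after the job is handed in, with the robot touching nothing.
It also fails if it takes over 40 s, if anything falls off the work surface, if the arm or the gripper's body presses on something with over 40 N, if the wrist force passes 120 N, or if a joint passes its speed limit or range.

## Working session

There is one attempt and no reset: what is moved stays moved. The work goes in short steps, each a Python script; the robot and the scene stay as the last script left them, time stands still between calls to the robot, and variables do not carry over. Pictures are saved under pics/ and viewed, at most 10 in all, crops included, and the job is handed in when it is done.

```bash
mkdir -p pics; ls; cat > h.py <<'E'
import numpy as np, cv2
from bench import *
E
python3 - <<'E'
from h import *
print(pinch_z if not callable(pinch_z) else pinch_z(), current_time(), current_eef_rot(), current_opening())
ims={}
for n in("top","side"):
    im=get_image(n); cv2.imwrite(f"pics/{n}0.png",im["pixels"][:,:,::-1])
    print(n,im["fx"],im["fy"],im["cx"],im["cy"]); print(np.round(im["view"],4).tolist())
    for q in("rack","rack_end1","rack_end2","tray","tray_lip","cover"):
        print(q,[(np.round(d["xy"],1).tolist(),round(d["p"],2)) for d in mark_of(q,im)][:3])
    for q in("rack","tray","cover"):
        print(q,[(d["extent"],round(d["p"],2),cv2.minAreaRect(np.argwhere(d["pixels"])[:,::-1].astype(np.float32))) for d in cut_out(q,im)][:2])
E
```

```text
pics
0.0187 0.0 [-3.13985293e+00 -3.76577956e-04  2.86277427e+00] 0.08771466789449159
top 375.79623570192325 375.79623570192325 320.4582498491397 205.7987079221781
[[-0.001, -1.0, 0.0077, 0.008], [-0.988, -0.0002, -0.1547, 0.4673], [0.1547, -0.0077, -0.9879, 1.1267], [0.0, 0.0, 0.0, 1.0]]
rack []
rack_end1 [([222.6, 231.2], 0.68), ([228.3, 186.8], 0.56)]
rack_end2 [([222.6, 231.2], 0.68), ([228.3, 186.8], 0.56)]
tray [([307.7, 204.2], 0.66)]
tray_lip [([312.7, 187.2], 0.56)]
cover [([416.3, 201.5], 0.79)]
rack [([209.5, 185.4, 34.1, 50.5], 0.73, ((225.5, 208.5), (47.0, 35.0), 90.0))]
tray [([275.8, 171.2, 64.6, 67.2], 0.98, ((309.6006774902344, 203.9295196533203), (54.91616439819336, 63.48957824707031), 10.007980346679688))]
cover [([395.9, 176.9, 38.0, 53.4], 0.85, ((414.7759094238281, 203.3103485107422), (47.418968200683594, 35.045196533203125), 85.2363510131836))]
side 491.29654198104697 491.29654198104697 326.9803163136996 210.17633556908808
[[0.9855, -0.1692, -0.0142, -0.4724], [-0.0952, -0.4816, -0.8712, 0.0964], [0.1405, 0.8599, -0.4908, 1.1909], [0.0, 0.0, 0.0, 1.0]]
rack [([304.4, 177.9], 0.57)]
rack_end1 [([282.9, 180.6], 0.9), ([331.9, 175.9], 0.72)]
rack_end2 [([282.9, 180.6], 0.9), ([331.9, 175.9], 0.72)]
tray [([321.1, 219.4], 0.93)]
tray_lip [([341.2, 204.7], 0.58), ([303.8, 178.4], 0.26)]
cover [([352.8, 306.0], 0.72)]
rack [([280.6, 153.4, 50.7, 35.4], 0.66, ((303.8397216796875, 170.1768035888672), (30.374229431152344, 48.57950210571289), 84.47245788574219))]
tray [([283.5, 193.6, 75.1, 45.5], 0.9, ((322.0, 215.5), (45.0, 74.0), 90.0))]
cover [([311.6, 267.5, 84.5, 60.8], 0.62, ((351.79718017578125, 293.20916748046875), (57.57063674926758, 78.68843841552734), 80.13418579101562))]
```

View pics/top0.png

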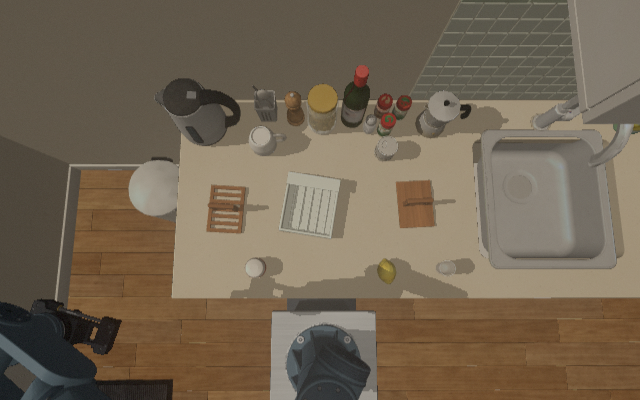

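View pics/side0.png

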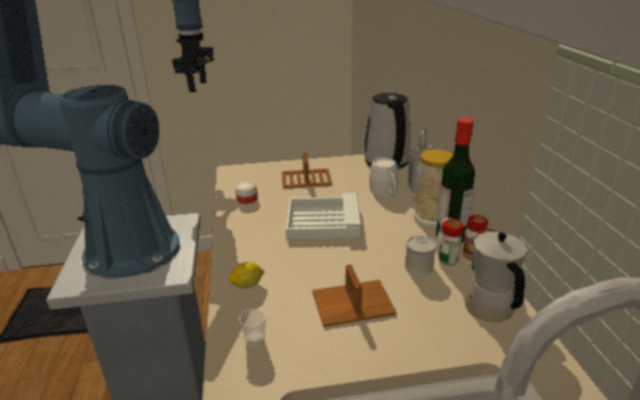

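The top view shows the rack at the left (226,209), the tray in the middle (310,205) with its lip at the top (far side), and the cover at the right (415,204). The side view agrees. I'll fit poses from the silhouettes in both views.

```bash
cat >> h.py <<'E'
from scipy.optimize import minimize
def proj(im,P):
    V=np.array(im["view"]); c=P@V[:3,:3].T+V[:3,3]
    return np.c_[im["fx"]*c[:,0]/c[:,2]+im["cx"], im["fy"]*c[:,1]/c[:,2]+im["cy"]]
def box(x,y,z): return np.array([[a,b,c] for a in x for b in y for c in z],float)
RACK=np.r_[box((-.075,.075),(-.055,.055),(0,.008)),box((-.007,.007),(-.04,.04),(.048,.072))]
TRAY=np.r_[box((-.093,.093),(-.083,.083),(0,.03)),box((.085,.093),(-.083,.083),(0,.042))]
def place(P,p): 
    c,s=np.cos(p[2]),np.sin(p[2]); return P@np.array([[c,s,0],[-s,c,0],[0,0,1]])+[p[0],p[1],0]
S=8
def hullmask(pts):
    m=np.zeros((400*S//2,640*S//2),np.uint8); h=cv2.convexHull(np.float32(pts))
    cv2.fillConvexPoly(m,np.int32(np.round((h+.5)*S/2*16)),1,shift=4); return m>0
def fit(model,query,ims,p0):
    ms=[]
    for im in ims:
        m=np.uint8(cut_out(query,im)[0]["pixels"]); 
        pts=np.argwhere(m)[:,::-1]; pts=np.r_[pts+[-.5,-.5],pts+[.5,-.5],pts+[-.5,.5],pts+[.5,.5]]
        ms.append(hullmask(pts))
    def cost(d):
        p=np.array(p0)+np.array(d)*[.01,.01,.1]; c=0
        for im,m in zip(ims,ms):
            r=hullmask(proj(im,place(model,p))); c+=1-(r&m).sum()/(r|m).sum()
        return c
    r=minimize(cost,[0,0,0],method="Nelder-Mead",options=dict(initial_simplex=[[0,0,0],[1,0,0],[0,1,0],[0,0,1]],xatol=.02,fatol=1e-4))
    return np.array(p0)+r.x*[.01,.01,.1], r.fun
def ground(im,uv,z=0):
    V=np.array(im["view"]); R=V[:3,:3]; o=-R.T@V[:3,3]
    d=R.T@np.array([(uv[0]-im["cx"])/im["fx"],(uv[1]-im["cy"])/im["fy"],1]); return o+d*(z-o[2])/d[2]
E
python3 - <<'E'
from h import *
t=get_image("top"); s=get_image("side")
for q,M,uv in(("rack",RACK,(226,209)),("tray",TRAY,(310,204)),("cover",RACK,(415,203))):
    g=ground(t,uv,.01)
    for ims in([t,s],[t],[s]):
        print(q,*(np.round(v,4) for v in fit(M,q,ims,[g[0],g[1],0])))
# overlay later
vis=[]
for im in(t,s):
    a=cv2.resize(im["pixels"][:,:,::-1],None,fx=4,fy=4,interpolation=cv2.INTER_CUBIC); vis.append(a)
np.save("t.npy",vis[0]); np.save("s.npy",vis[1])
E
```

```text
rack [ 0.4641  0.3065 -0.0595] 0.0848
rack [ 0.4632  0.3067 -0.0506] 0.0235
rack [ 0.4657  0.3056 -0.0281] 0.0561
tray [ 0.4745  0.0443 -0.1637] 0.0822
tray [ 0.4747  0.0417 -0.1474] 0.0587
tray [ 0.4749  0.0447 -0.1709] 0.019
cover [ 0.4812 -0.2921  0.0619] 0.0683
cover [ 0.4811 -0.2915  0.05  ] 0.028
cover [ 0.4819 -0.2933  0.0667] 0.0304
```

```bash
cat >> h.py <<'E'
from scipy.spatial.transform import Rotation as Ro
rackp=np.array([.4641,.3065,-.055]); trayp=np.array([.4747,.0435,-.163])
SG=-1
def tcp(o,yaw,tilt,sg=None):
    """TCP pose for rack origin o, rack yaw, tilt (+ = +x end low)"""
    R=Ro.from_euler("z",yaw)*Ro.from_euler("y",tilt); T=R*Ro.from_euler("z",(sg or SG)*np.pi/2)*Ro.from_euler("x",np.pi)
    return np.array(o)+R.apply([0,0,.060-pinch_z]), T.as_euler("xyz")
def intray(X,z,tilt,sg=None):
    """rack's low +x edge at tray x=X, height z"""
    o=np.array([X,0,z])-Ro.from_euler("y",tilt).apply([.075,0,0])
    return tcp(Ro.from_euler("z",trayp[2]).apply(o)+[trayp[0],trayp[1],0],trayp[2],tilt,sg)
E
python3 - <<'E'
from h import *
for sg in(1,-1):
    for p in(tcp([*rackp[:2],0],rackp[2],0,sg),tcp([*rackp[:2],.12],rackp[2],0,sg),intray(.042,.12,.36,sg),intray(.042,.012,.36,sg),intray(.077,.012,.36,sg),intray(.077,.01,0,sg)):
        q=ik(*p); print(sg,None if q is None else np.round(q,2))
t=get_image("top"); s=get_image("side"); out=[]
for im,(x,y,w,h) in((t,(195,150,250,100)),(s,(270,140,140,200))):
    a=cv2.resize(im["pixels"][:,:,::-1],None,fx=3,fy=3,interpolation=cv2.INTER_CUBIC)
    for M,p in((RACK,rackp),(TRAY,trayp)):
        for u in (proj(im,place(M,p))+.5)*3: cv2.circle(a,tuple(int(v) for v in u),2,(0,255,0),-1)
    lip=proj(im,place(box((.053,),(-.075,.075),(.036,.042)),trayp))
    for u in (lip+.5)*3: cv2.circle(a,tuple(int(v) for v in u),2,(0,0,255),-1)
    cv2.imwrite(f"pics/ov_{w}.png",a[y*3:(y+h)*3,x*3:(x+w)*3])
E
```

```text
1 [0.37 0.36 1.77 0.   1.01 0.43]
1 [0.37 0.19 1.7  0.   1.25 0.43]
1 [-0.16  0.24  1.64  0.    1.62  0.  ]
1 [-0.16  0.38  1.71  0.    1.42  0.  ]
1 [-0.16  0.44  1.62  0.    1.44  0.  ]
1 [-0.16  0.19  1.97 -0.    0.99  0.  ]
-1 [ 0.37  0.36  1.77  0.    1.01 -2.72]
-1 [ 0.37  0.19  1.7   0.    1.25 -2.72]
-1 None
-1 None
-1 None
-1 None
```

View pics/ov_250.png

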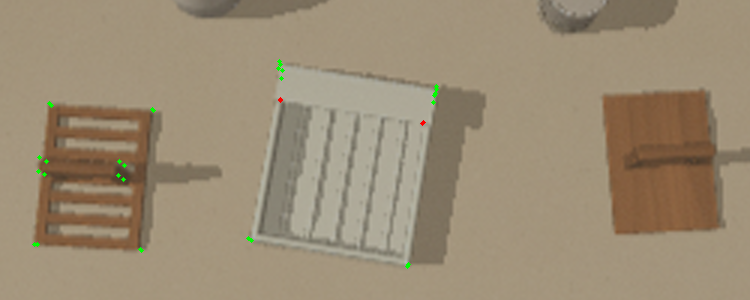

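View pics/ov_140.png

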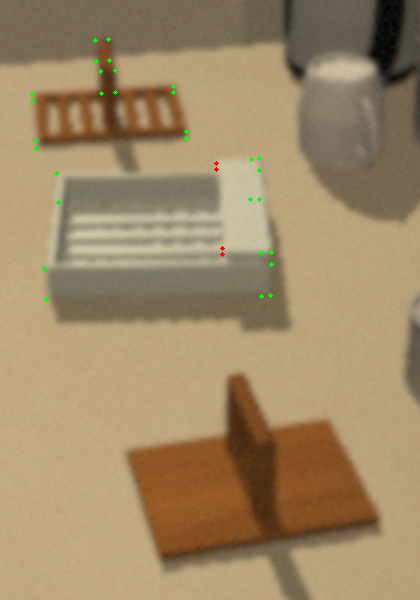

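The overlays match the rack's corners and the tray and lip edges to within about 1 px, so I'll grasp the rack with SG=+1.

```bash
sed -i 's/^SG=-1/SG=1/' h.py; python3 - <<'E'
from h import *
move_pose(*tcp([*rackp[:2],.07],rackp[2],0))
p,_=tcp([*rackp[:2],0],rackp[2],0)
move_straight(p,0.1)
print(current_contact_force(),current_time())
close(40); print("open",current_opening(),current_grip_force())
move_straight(p+[0,0,.09],0.12); dwell(.3)
print("open",current_opening(),current_contact_force(),current_moment(),current_time(), current_tool_pos())
for n in("top","side"):
    im=get_image(n); x,y=(170,130) if n=="top" else (240,80); a=im["pixels"][y:y+150,x:x+200,::-1]
    cv2.imwrite(f"pics/g_{n}.png",a)
a=np.hstack([cv2.imread("pics/g_top.png"),cv2.imread("pics/g_side.png")]); cv2.imwrite("pics/g.png",cv2.resize(a,None,fx=2,fy=2))
E
```

```text
[0.25579884 0.12803531 0.01175839] 4.15
open 0.01318522896723693 39.999260902404785
open 0.012853711833500935 [-0.03664887  0.11829025 -2.75850771] [-0.05905976  0.07521265  0.00653831] 6.4833 [0.46377652 0.30636215 0.13068225]
```

View pics/g.png

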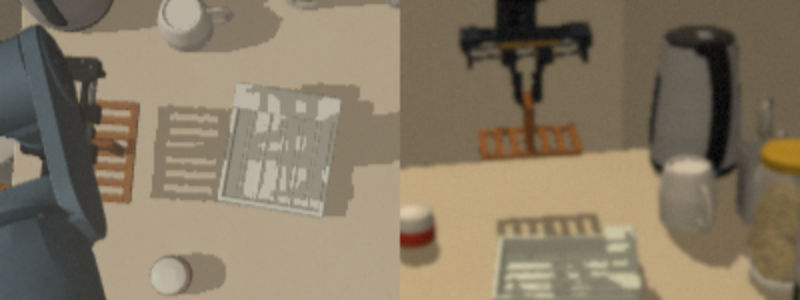

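The rack is held level by its handle: the side view shows its ends at (480,157) and (580,150), and the weight reads 2.8 N. Next I'll tilt it above the tray and lower it in front of the lip.

```bash
python3 - <<'E'
from h import *
move_pose(*intray(.040,.08,.36))
print(current_time(),current_contact_force())
for z in(.04,.025,.014):
    move_straight(intray(.040,z,.36)[0],0.1); print(z,np.round(current_contact_force(),2))
print(current_time(),current_tool_pos()-intray(.040,.014,.36)[0],current_opening())
im=get_image("side")
a=cv2.resize(im["pixels"][130:260,240:400,::-1],None,fx=4,fy=4,interpolation=cv2.INTER_CUBIC)
T,o=None,np.array([.040,0,.014])
R=Ro.from_euler("z",trayp[2])
P=Ro.from_euler("y",.36).apply(RACK-[.075,0,0])+o
for u in proj(im,R.apply(P)+[trayp[0],trayp[1],0]): cv2.circle(a,(int((u[0]+.5-240)*4),int((u[1]+.5-130)*4)),2,(0,255,0),-1)
cv2.imwrite("pics/ins.png",a)
E
```

```text
7.6083 [-0.0753335   0.32096528 -2.86866887]
0.04 [-0.76  0.14 -2.35]
0.025 [ 0.73 -0.54 -2.25]
0.014 [-0.97 -0.09 -3.29]
8.7167 [-4.20505915e-04  3.17672408e-05 -2.00584503e-04] 0.012887882859817875
```

View pics/ins.png

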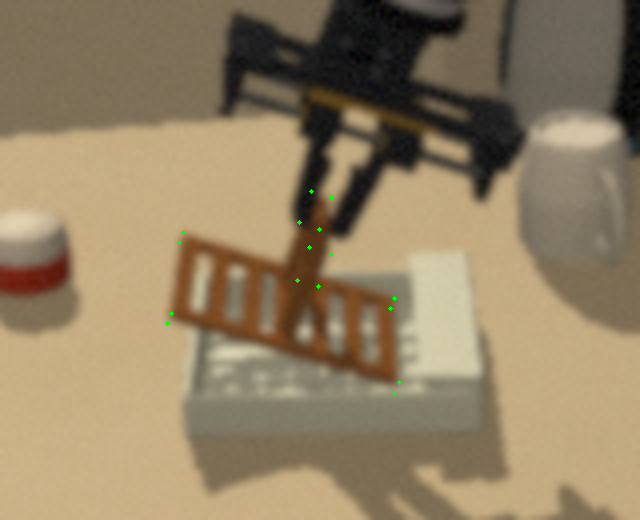

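The side view shows the rack tilted, with its low end (≈395,380) inside the tray just ahead of the lip (≈412), where predicted, and no contact yet. Now I'll slide it under the lip.

```bash
python3 - <<'E'
from h import *
for X in(.052,.062,.070,.077):
    move_straight(intray(X,.013,.36)[0],0.06); f=current_contact_force(); print(X,np.round(f,2))
    if np.hypot(f[0],f[1])>8: print("stop"); break
print(current_time(),current_opening())
im=get_image("side")
cv2.imwrite("pics/ins2.png",cv2.resize(im["pixels"][130:260,240:400,::-1],None,fx=4,fy=4,interpolation=cv2.INTER_CUBIC))
E
```

```text
0.052 [ 1.2   0.3  -3.45]
0.062 [ 0.63 -0.32 -3.3 ]
0.07 [-0.71 -0.64 -2.5 ]
0.077 [-0.3   1.13 -2.12]
9.9833 0.012856629327071345
```

View pics/ins2.png

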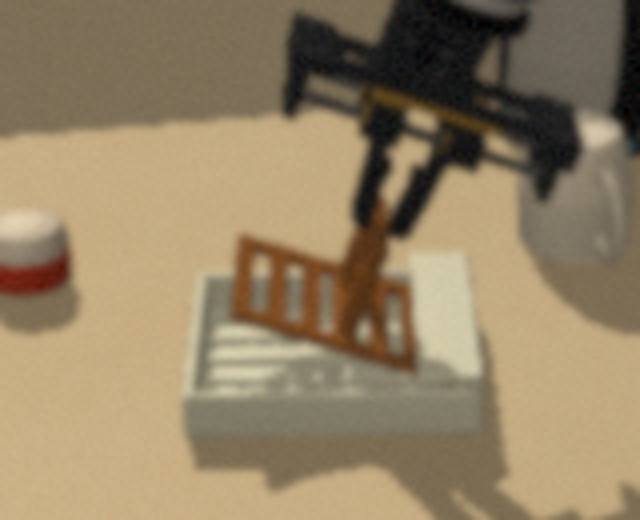

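The low end is now under the lip, with its right edge hidden at about (415,365) and almost no force. Next I'll swing it down.

```bash
python3 - <<'E'
from h import *
ok=True
for th in(.27,.18,.09,.03,0):
    p,o=intray(.077,.012,th); move_straight(p,0.06,ori=o); f=current_contact_force(); print(th,np.round(f,2),np.round(current_moment(),2))
    if np.linalg.norm(f)>15: ok=False; print("stop"); break
if ok:
    for z in np.arange(.011,.0059,-.001):
        move_straight(intray(.077,z,0)[0],0.03); f=current_contact_force(); print(round(z,4),np.round(f,2))
        if f[2]>4: break
print(current_time(),current_opening())
im=get_image("side")
cv2.imwrite("pics/fl.png",cv2.resize(im["pixels"][130:260,240:400,::-1],None,fx=4,fy=4,interpolation=cv2.INTER_CUBIC))
E
```

```text
0.27 [-0.02 -0.44 -2.62] [-0.15 -0.18 -0.01]
0.18 [ 0.57 -0.5  -3.23] [-0.1  -0.19  0.02]
0.09 [ 0.31  0.51 -2.12] [-0.17 -0.05  0.04]
0.03 [-0.21  0.17 -2.26] [-0.12  0.04  0.01]
0 [-0.13  0.32 -2.87] [-0.09  0.1   0.  ]
0.011 [-0.4   0.01 -2.23]
0.01 [-0.32 -0.72 -2.64]
0.009 [-4.12  0.62  7.62]
12.125 0.01324221725525949
```

View pics/fl.png

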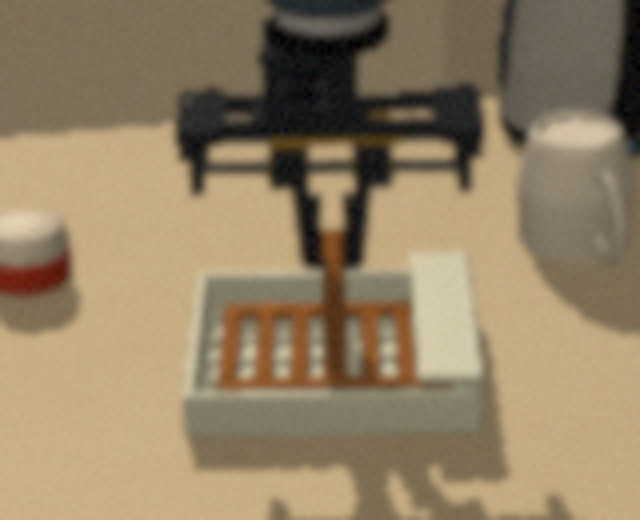

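The rack lies flat on the ribs (front edge at x≈225, back end hidden under the lip at ≈412). I'll release, retreat and check.

```bash
python3 - <<'E'
from h import *
release(); print(current_opening())
p=np.array(current_tool_pos()); move_straight(p+[0,0,.15],0.12)
q=np.array(current_q()); q[0]+=.9; movej(q); dwell(.3)
print(np.round(current_contact_force(),2),current_time())
t=get_image("top");s=get_image("side")
print(fit(RACK,"cover",[t,s],[.4812,-.2921,.06]))
A=cv2.resize(t["pixels"][150:250,260:440,::-1],None,fx=3,fy=3);B=cv2.resize(s["pixels"][140:240,260:440,::-1],None,fx=3,fy=3)
cv2.imwrite("pics/end.png",np.vstack([A,B])[:600])
E
```

```text
0.08842187292963302
[-0.32  0.8   0.72] 16.5833
(array([ 0.48096889, -0.29209143,  0.05439665]), np.float64(0.12027385266013957))
```

View pics/end.png

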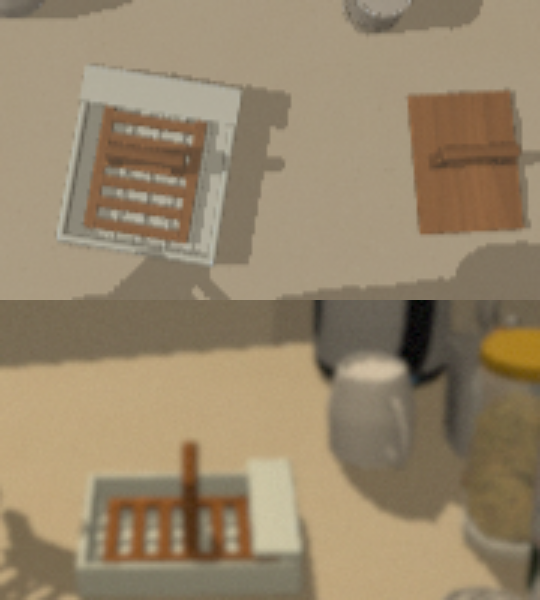

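In both views the rack is flat in the tray with its far end under the lip. The cover is where it was, and the robot is clear.

```bash
python3 -c "
from bench import *
print(close_job())"
```

```text
the job is handed in; nothing more can be done
None
```

The rack lies flat on the tray's ribs with its back end hooked under the lip, the cover was not moved, and I handed the job in at about 17 s of the 40 s allowed.

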